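# Set the spice mill to 5 and start it

## Task

The spice mill on the blue shelf is already loaded with cloves. Turn its click-stop grind collar until the red pointer rests at setting 5 (the mark with five dots), and only then press the green start button all the way down and let go. Leave the other things on the shelf where they are.

Things in the scene. Friction and masses are not known exactly. Their poses are not given: they have to be found in the camera images.
- mill: Cream electric spice mill fixed to the sky blue shelf (shelf top z = 40 mm). Block 150 (x) by 230 (y) by 85 mm high; its flat top, the deck, is 85 mm above the origin. Origin: centre of its underside; its -x side, with a small cup, roughly faces the robot. On the deck: grind collar (axis 40 mm from the middle towards mill +y) and green start button (75 mm towards mill -y).
- collar_center (a point): Point on the collar's vertical axis, 28 mm above the deck; hold the collar at this height. Grey ribbed sleeve, 56 mm diameter, 7 to 44 mm above the deck; under it an aluminium skirt, 86 mm diameter, up to 7 mm above the deck. A fixed glass hopper (lid 45 mm diameter) stands through the collar to 68 mm above the deck. Axes as the mill's.
- grind_collar (a joint): Collar angle, rad; grows clockwise seen from above. Six click settings 36 degrees apart: 1 at 0, 2 at 0.628, 3 at 1.257, 4 at 1.885, 5 at 2.513, 6 at 3.142; end stops just outside 1 and 6. Released within about 15 degrees of a setting it snaps in; a click takes about 0.07 N m. The setting is the mark that the red pointer on the collar points at.
- mark5 (a point): Middle of the mark of setting 5, on the deck, 58 mm from the collar axis. The marks are groups of one to six white dots, as on dice, on a black disc around the collar, 48 to 67 mm from its axis: one dot towards mill +y, then clockwise every 36 degrees over the mill's +x (far) side to six dots towards mill -y. Five dots lie 54 degrees clockwise from mill +x.
- pointer_tip (a point): Outer end of the red pointer on the collar's skirt, 43 mm from the collar's axis and 8 mm above the deck; it turns with the collar and points at the dots of the present setting.
- start_top (a point): Centre of the top of the green start button, 32 mm in diameter, 18 mm above the deck when up. Round black housing 48 mm in diameter and 12 mm high. It moves with the button.
- start (a joint): Travel of the start button, m: 0 up, 0.006 fully down; springs back by itself. Full travel takes about 5 N.
- dabba: Closed round steel masala dabba, 170 mm in diameter, 79 mm high with its lid knob, loose. Origin: centre of its underside.
- clove_jar: Sealed glass jar of cloves with a brass-coloured lid, 70 mm in diameter, 113 mm high, loose. Origin: centre of its underside.
- wood_box: Closed compact wooden box, 104 by 84 by 69 mm high, loose. Origin: centre of its underside.
- tongs: Steel tongs lying flat, 195 mm long (along their x), 65 mm wide, 12 mm high, loose. Origin: middle of the underside.

How it is judged:
By the outcome, as a careful person would: the job done as asked, in the order asked, and still so for the second after the job is handed in, with the robot touching nothing.
It also fails if it takes over 51 s, if anything falls off the work surface, if the arm or the gripper's body presses on something with over 40 N, if the wrist force passes 120 N, or if a joint passes its speed limit or range.

## Robot

A 7-joint arm with a two-finger parallel gripper is mounted at the origin on the work surface. World frame = base frame: x ahead of the robot, y to its left, z up, the work surface at z = 0. Lengths are in m, angles in rad, forces in N, time in s.
With the tool pointing down it reaches from about 0.35 to 0.9 m from the base axis. Payload 8.1 kg.
Tool frame: the origin (TCP) lies on the centre line of the jaws, within the pads' length; the fingertips stand 17 mm ahead of it and the grasp point (between the pads) lies 2 mm behind it; z points along the fingers, y is the direction in which the jaws open and shut (so a half turn about z gives the same grasp; the last joint's range is limited). The gripper opens to 92 mm and grips with 3 to 60 N. Pads are 19 mm wide; open, the fingers measure 130 mm over their backs; the gripper's body (75 mm by 190 mm) begins 47 mm behind the grasp point.
Start: joints at [-1.347, 0.434, 0.025, 1.573, -0.012, 1.134, -0.075], TCP at [0.201, 0.592, 0.218] pointing down, gripper open.
Joint ranges: [-2.62, 2.62], [-0.44, 2.09], [-1.27, 1.32], [0.08, 2.57], [-1.32, 4.46], [0.12, 2], [-2.74, 2.74]. Speed limits (rad/s): [2.22, 2.22, 3.01, 3.01, 3.14, 3.14, 3.14].

## Interface

Orientations are given as a rotation vector (axis times angle).
In Python, from cell import arm, imaging, job gives the robot as it stands.
- The arm moves only by the tool jog_arm, never from a script. Its argument "moves" is a list of rows, each an object with "fingers": the closure, from -1 (fully open) to 1 (shut); "xyz": the shift along the tool's x, y, z in cm, a list of three; "angular": the turn, a rotation vector about the tool's x, y, z in rad, a list of three. In form: [{"fingers": fingers, "xyz": [dx, dy, dz], "angular": [ax, ay, az]}, ...]. A call has 1 to 12 rows; each row is the pose to reach, as a shift and turn from the pose commanded when the call began, along the tool's axes at that moment; what a row does not reach only later rows make up. A row lasts 1/8 s, in which the tool goes at most 62.5 mm and 10.7 degrees, less where a joint would pass 70% of its speed; a pose out of reach is approached as far as the arm can. A call with a gripper value outside its range is refused whole. The fingers move at their own pace and stop on an object; "grip_force" is the grip in N (left out, the last holds). Time passes only in rows, so rows that repeat a pose let the fingers close. It gives the time, the measured TCP pose, the force and the opening at its end, in the units of the state.
- arm.observe(): the state, without advancing time (a new reading comes with each control period).
- imaging.get_image(name): name is "scene" or "top"; returns the picture (384x512x3 uint8, red, green, blue); there is no depth.
- imaging.camera_params(name): a dict with "fx", "fy", "cx", "cy" (pixels), "dist" ([k1, k2, p1, p2, k3] as OpenCV has them; the pictures are not rectified), "rvec" (rotation vector, rad) and "tvec" (3), from world to camera coordinates, as OpenCV has them. Camera axes: x right, y down, z forward; pixel columns grow to the right and rows downward; lengths in m; the calibration is good to about 2 mm. A picture is of the moment at which its call begins. camera_params takes no time and is no camera call.
- job.sign_off(): hands the job in, once; it reports no verdict.
The state is a dict: "clock": time; "joints": joint angles; "dq": joint speeds; "joint_efforts": joint torques, N m; "position": TCP position; "ee_rot": TCP orientation; "force": force on the tool from outside, world axes, zero at the start; "ft_torque": the same for the moment, N m; "width": opening from 0.0 (shut) to 1.0 (fully open).
Only numpy, scipy, OpenCV 4.12 (cv2) and the standard library are available. Lean on these libraries where they do the work, as an engineer would, in place of code of your own. Each camera call takes 0.05 s, during which the arm holds its last target. There are 200 camera calls.

## Working session

There is one attempt and no reset: what is moved stays moved. The work goes in short steps, Python scripts to look and compute and a tool call to move; the robot and the scene stay as the last step left them, time stands still between calls to the robot, and variables do not carry over. Pictures are saved under pics/ and viewed, about 8 in all and at most 12, crops included, and the job is handed in when it is done.

Besides the shell and the picture viewer there is one more tool, called after "Call:" in YAML: its name, and indented under it one key for each argument. jog_arm: Moves the arm, as the interface text tells. Its arguments: {"type":"object","properties":{"moves":{"type":"array"},"grip_force":{"type":"number"}},"required":["moves"]}

```bash
mkdir -p pics
cat > h.py <<'E'
import numpy as np, cv2
from cell import arm, imaging, job
def cam(n):
    p=imaging.camera_params(n); K=np.array([[p['fx'],0,p['cx']],[0,p['fy'],p['cy']],[0,0,1.]])
    return K,np.array(p['dist'],float),np.array(p['rvec'],float),np.array(p['tvec'],float)
def ray(n,uv,z):
    K,d,r,t=cam(n); R=cv2.Rodrigues(r)[0]
    q=cv2.undistortPoints(np.array(uv,float).reshape(-1,1,2),K,d).reshape(-1,2)
    D=np.c_[q,np.ones(len(q))]@R; C=-R.T@t
    return C+D*((z-C[2])/D[:,2])[:,None]
def proj(n,P):
    K,d,r,t=cam(n); return cv2.projectPoints(np.array(P,float).reshape(-1,1,3),r,t,K,d)[0].reshape(-1,2)
def save(n,f,crop=None,s=1):
    im=imaging.get_image(n); o=im
    if crop: a,b,c,d=crop; o=im[b:d,a:c]
    o=cv2.resize(o,None,fx=s,fy=s,interpolation=cv2.INTER_CUBIC)
    cv2.imwrite('pics/'+f,o[:,:,::-1]); return im
E
python3 - <<'E'
from h import *
a=save('top','t0.png');b=save('scene','s0.png')
cv2.imwrite('pics/both.png',cv2.resize(np.hstack([a,b]),(800,300),interpolation=cv2.INTER_AREA)[:,:,::-1])
print(arm.observe())
for n in('top','scene'):
    K,d,r,t=cam(n);print(n,-cv2.Rodrigues(r)[0].T@t)
E
```

```text
{'clock': 0.1, 'joints': array([-1.34657606,  0.43512442,  0.02496252,  1.57399175, -0.01159196,
        1.13403445, -0.07508539]), 'dq': array([ 0.00045191,  0.00075099, -0.00064272, -0.00078132, -0.00014736,
        0.00048193, -0.00064636]), 'joint_efforts': array([ 2.82682828e-03, -6.69133043e+01,  9.87700671e-01, -3.15146184e+01,
       -6.05814694e-02,  3.72838473e-02,  1.00404989e-04]), 'position': array([0.20054075, 0.59144941, 0.21684685]), 'ee_rot': array([-5.11133823e-01, -3.09963099e+00,  2.21412275e-03]), 'force': array([ 0.64833827, -0.46632635, -0.98029542]), 'ft_torque': array([-0.01463105, -0.02184066,  0.00373134]), 'width': 1.0080871000665055}
top [0.26443498 0.02132678 1.55859398]
scene [1.20156247 0.5957577  1.5067918 ]
```

View pics/t0.png

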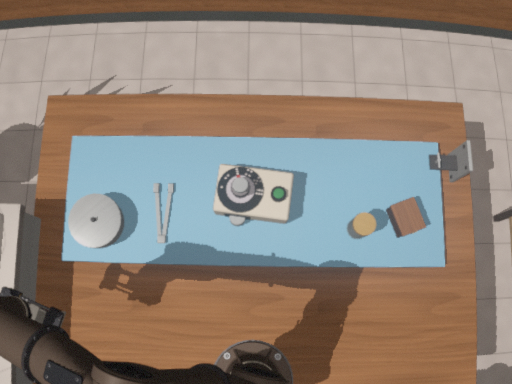

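View pics/s0.png

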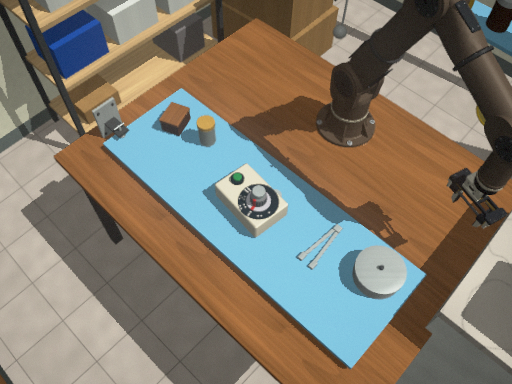

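The top picture shows the mill at about (255,193), with the collar at (241,187), the button at (279,194), the tongs at (163,212), the dabba at (95,220), the jar at (364,224) and the box at (406,217). The scene view matches. Next I'll crop in and measure.

Run:
```python
from h import *
a=imaging.get_image('top');b=imaging.get_image('scene')
A=cv2.resize(a[150:240,200:310],None,fx=5,fy=5,interpolation=cv2.INTER_CUBIC)
B=cv2.resize(b[155:245,205:300],None,fx=5,fy=5,interpolation=cv2.INTER_CUBIC)
cv2.imwrite('pics/cA.png',A[:,:,::-1]);cv2.imwrite('pics/cB.png',B[:,:,::-1])
Z=.125
for n,im,(x0,y0,x1,y1) in(('top',a,(205,155,305,230)),('scene',b,(205,155,300,245))):
    f=im.astype(int);R,G,Bl=f[...,0],f[...,1],f[...,2]
    m=np.zeros(R.shape,bool);m[y0:y1,x0:x1]=1
    def cen(k):
        v,u=np.nonzero(k&m);return np.array([u.mean(),v.mean()]),len(u)
    g,ng=cen((G>R*1.5)&(G>Bl*1.3)&(G>50)); r,nr=cen((R>G*1.8)&(R>Bl*1.8)&(R>90))
    print(n,'green',g,ng,ray(n,g,Z+.018),'red',r,nr,ray(n,r,Z+.008))
    cream=((R>Bl*1.1)&(R>150)&(G>140)&m).astype(np.uint8)
    # hull of cream
    c=max(cv2.findContours(cream,0,2)[0],key=cv2.contourArea)
    print(' rect',cv2.minAreaRect(c))
    if n=='top':
        P=ray(n,cv2.convexHull(c).reshape(-1,2),Z)[:,:2].astype(np.float32);print(cv2.minAreaRect(P*1000))
```

```text
top green [278.16666667 192.88888889] 72 [[ 0.56934625 -0.06983576  0.143     ]] red [nan nan] 0 [[nan nan nan]]
 rect ((253.2806396484375, 192.0148468017578), (74.0251235961914, 47.89860916137695), 7.431407928466797)
((575.4765014648438, 3.946136474609375), (221.9027557373047, 147.79852294921875), 83.27987670898438)
scene green [237.  176.5] 60 [[ 0.57143616 -0.06754484  0.143     ]] red [253.14285714 204.        ] 21 [[0.60860274 0.04602139 0.133     ]]
 rect ((241.7186279296875, 185.1736297607422), (36.878028869628906, 40.24720001220703), 49.236392974853516)<stdin>:11: RuntimeWarning: Mean of empty slice.
  ret = ret.dtype.type(ret / rcount)
```

View pics/cA.png

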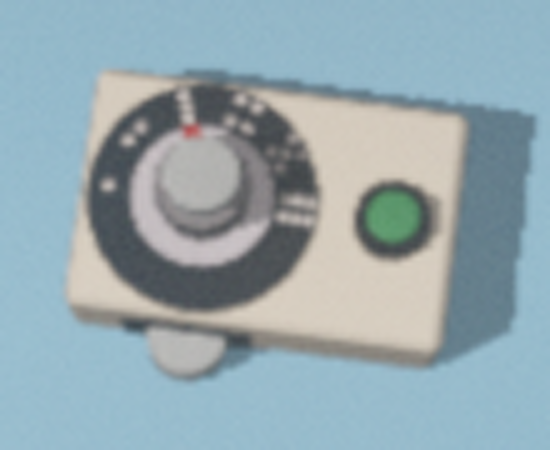

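View pics/cB.png

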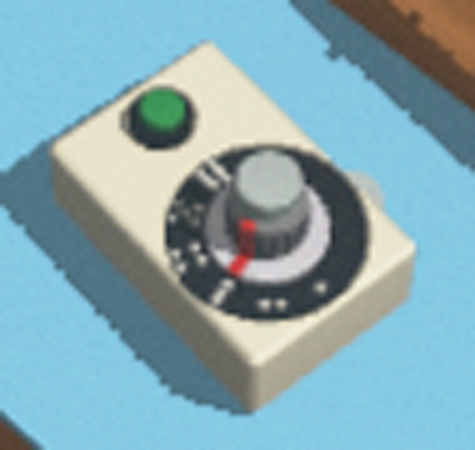

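Both crops show the pointer at setting 3 (three dots), at about (190,130) in crop A. It needs 72° clockwise. Next I'll fix the collar axis.

```bash
cat >> h.py <<'E'
from scipy.spatial.transform import Rotation as Ro
def delta(P,th):
    "shift(cm) and turn in tool axes to reach P, tool down, tool-y at world angle th(deg)"
    s=arm.observe(); R=Ro.from_rotvec(s['ee_rot']); t=np.radians(th)
    y=np.array([np.cos(t),np.sin(t),0]);z=np.array([0,0,-1.]);x=np.cross(y,z)
    G=Ro.from_matrix(np.c_[x,y,z])
    print('shift cm',np.round(R.inv().apply(np.array(P)-s['position'])*100,2),'turn',np.round((R.inv()*G).as_rotvec(),3))
E
python3 - <<'E'
from h import *
Z=.125
for n,(x0,y0,x1,y1) in(('top',(212,163,268,214)),('scene',(236,180,281,222))):
    im=cv2.cvtColor(imaging.get_image(n),cv2.COLOR_RGB2GRAY)
    m=np.zeros_like(im);m[y0:y1,x0:x1]=(im[y0:y1,x0:x1]<75)
    c=max(cv2.findContours(m,0,1)[0],key=cv2.contourArea);h=cv2.convexHull(c).reshape(-1,2)
    e=cv2.fitEllipse(h);print(n,e)
    P=ray(n,h,Z)[:,:2].astype(np.float32);print(' circle mm',cv2.minEnclosingCircle(P*1000),cv2.fitEllipse(P*1000))
delta([.582,.045,.30],101)
E
```

```text
Traceback (most recent call last):
cv2.error: OpenCV(4.12.0) /io/opencv/modules/imgproc/src/shapedescr.cpp:361: error: (-201:Incorrect size of input array) There should be at least 5 points to fit the ellipse in function 'fitEllipseNoDirect'
```

Run:
```python
from h import *
Z=.125
for n,(x0,y0,x1,y1) in(('top',(212,163,268,214)),('scene',(236,180,281,222))):
    im=cv2.cvtColor(imaging.get_image(n),cv2.COLOR_RGB2GRAY)
    m=np.zeros_like(im);m[y0:y1,x0:x1]=(im[y0:y1,x0:x1]<110)
    c=max(cv2.findContours(m,0,1)[0],key=cv2.contourArea);h=cv2.convexHull(c).reshape(-1,2)
    P=ray(n,h,Z)[:,:2].astype(np.float32);print(n,len(h),' circle mm',cv2.minEnclosingCircle(P*1000),cv2.fitEllipse(P*1000))
delta([.582,.045,.30],101)
```

```text
top 22  circle mm ((583.3013305664062, 43.960384368896484), 68.48812866210938) ((582.4828491210938, 44.78663635253906), (133.82850646972656, 135.79275512695312), 132.5341339111328)
scene 22  circle mm ((584.9468994140625, 45.59588623046875), 69.89092254638672) ((584.9129028320312, 46.48857116699219), (136.418701171875, 139.2250518798828), 72.794921875)
shift cm [-53.67 -39.54  -8.25] turn [-0.    -0.    -0.519]
```

The collar axis is at about (0.5835, 0.0455), the button at (0.570, -0.069) and the yaw is about -6.6°. The 115 mm spacing agrees. Now I'll move above the collar.

Call:
jog_arm:
  moves:
    - {"fingers": -1,"xyz": [0,0,-6],"angular": [0,0,0]}
    - {"fingers": -1,"xyz": [-53.8,-39.5,-8.2],"angular": [0,0,-0.52]}
    - {"fingers": -1,"xyz": [-53.8,-39.5,-8.2],"angular": [0,0,-0.52]}
    - {"fingers": -1,"xyz": [-53.8,-39.5,-8.2],"angular": [0,0,-0.52]}
    - {"fingers": -1,"xyz": [-53.8,-39.5,-8.2],"angular": [0,0,-0.52]}
    - {"fingers": -1,"xyz": [-53.8,-39.5,-8.2],"angular": [0,0,-0.52]}
    - {"fingers": -1,"xyz": [-53.8,-39.5,-8.2],"angular": [0,0,-0.52]}
    - {"fingers": -1,"xyz": [-53.8,-39.5,-8.2],"angular": [0,0,-0.52]}
    - {"fingers": -1,"xyz": [-53.8,-39.5,-8.2],"angular": [0,0,-0.52]}
    - {"fingers": -1,"xyz": [-53.8,-39.5,-8.2],"angular": [0,0,-0.52]}
    - {"fingers": -1,"xyz": [-53.8,-39.5,-8.2],"angular": [0,0,-0.52]}
    - {"fingers": -1,"xyz": [-53.8,-39.5,-8.2],"angular": [0,0,-0.52]}

```text
clock: 1.85
position: [0.5845, 0.0419, 0.2997]
ee_rot: [-0.299, 3.127, -0.001]
force: [0.5, -0.0, 1.0]
width: 1.001
```

Run:
```python
from h import *
s=arm.observe();print(s['clock'],s['joints'],s['dq'],s['position']);delta([.5835,.0455,.30],101)
```

```text
1.85 [-0.37022247  0.31557897  0.28294589  1.56290829 -0.08984792  1.27541532
  1.68702913] [ 0.46764815  0.29000147  0.1331995  -0.40265229 -0.13104516  0.14156345
  0.62651396] [0.58454624 0.04191089 0.29974214]
shift cm [ 0.03  0.37 -0.03] turn [-0.001  0.001 -0.001]
```

Call:
jog_arm:
  moves:
    - {"fingers": -1,"xyz": [0,0,0],"angular": [0,0,0]}
    - {"fingers": -1,"xyz": [0,0,0],"angular": [0,0,0]}

```text
clock: 2.1
position: [0.583, 0.0457, 0.2993]
ee_rot: [0.303, -3.126, -0.001]
force: [-0.5, 0.9, 0.1]
width: 1.0
```

Run:
```python
from h import *
delta([.5835,.0455,.154],101)
b=save('scene','s1.png',(180,100,320,260),4)
print(arm.observe()['position'],arm.observe()['force'])
```

```text
shift cm [-0.05 -0.04 14.53] turn [ 0.001 -0.     0.001]
[0.58282759 0.04641522 0.29939941] [-0.09509416  0.44918454  0.15741163]
```

View pics/s1.png

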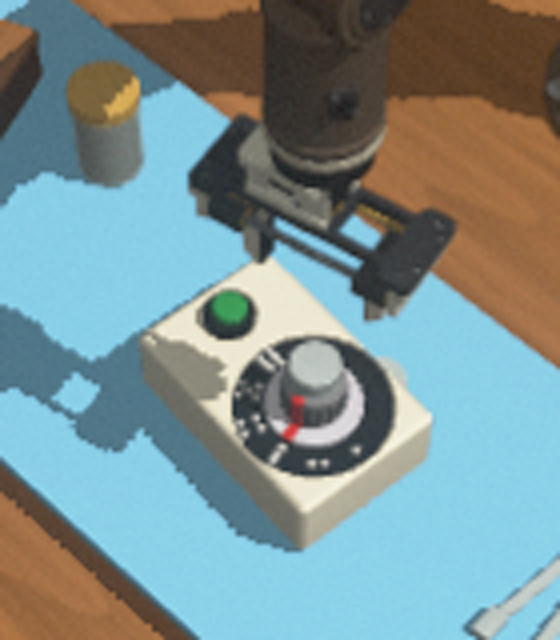

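The gripper sits squarely above the collar at about (318,365), its jaws opening along mill y. The pointer is still at three dots, at about (290,432). I'll descend and close gently.

Call:
jog_arm:
  moves:
    - {"fingers": -1,"xyz": [0,0,5],"angular": [0,0,0]}
    - {"fingers": -1,"xyz": [0,0,9],"angular": [0,0,0]}
    - {"fingers": -1,"xyz": [0,0,12],"angular": [0,0,0]}
    - {"fingers": -1,"xyz": [0,0,13.5],"angular": [0,0,0]}
    - {"fingers": -1,"xyz": [0,0,14.5],"angular": [0,0,0]}
    - {"fingers": -1,"xyz": [0,0,14.5],"angular": [0,0,0]}
    - {"fingers": -1,"xyz": [0,0,14.5],"angular": [0,0,0]}
    - {"fingers": -1,"xyz": [0,0,14.5],"angular": [0,0,0]}
  grip_force: 15

```text
clock: 3.15
position: [0.5839, 0.0451, 0.1554]
ee_rot: [-0.303, 3.126, 0.0]
force: [1.0, 0.6, -0.6]
width: 1.002
```

Call:
jog_arm:
  moves:
    - {"fingers": 1,"xyz": [0,0,0],"angular": [0,0,0]}
    - {"fingers": 1,"xyz": [0,0,0],"angular": [0,0,0]}
    - {"fingers": 1,"xyz": [0,0,0],"angular": [0,0,0]}
    - {"fingers": 1,"xyz": [0,0,0],"angular": [0,0,0]}
    - {"fingers": 1,"xyz": [0,0,0],"angular": [0,0,0]}
    - {"fingers": 1,"xyz": [0,0,0],"angular": [0,0,0]}

```text
clock: 3.9
position: [0.5833, 0.0451, 0.1545]
ee_rot: [0.303, -3.127, -0.0]
force: [-0.4, 0.4, 0.6]
width: 0.601
```

Run:
```python
from h import *
s=arm.observe();print(s['clock'],s['joints'],s['position'],s['force'],s['ft_torque'],s['width'])
```

```text
3.9 [-0.350136    0.4322754   0.25283755  1.7675517  -0.12856976  0.9579259
  1.71845346] [0.5833027  0.04513715 0.15449398] [-0.38502625  0.44375976  0.60908075] [0.0750744  0.02311545 0.01554926] 0.6005939148837108
```

It's gripped at 55 mm with almost no side load. Now I'll turn 72° clockwise, which is positive about tool z.

Call:
jog_arm:
  moves:
    - {"fingers": 1,"xyz": [0,0,0],"angular": [0,0,0.13]}
    - {"fingers": 1,"xyz": [0,0,0],"angular": [0,0,0.26]}
    - {"fingers": 1,"xyz": [0,0,0],"angular": [0,0,0.39]}
    - {"fingers": 1,"xyz": [0,0,0],"angular": [0,0,0.52]}
    - {"fingers": 1,"xyz": [0,0,0],"angular": [0,0,0.65]}
    - {"fingers": 1,"xyz": [0,0,0],"angular": [0,0,0.78]}
    - {"fingers": 1,"xyz": [0,0,0],"angular": [0,0,0.91]}
    - {"fingers": 1,"xyz": [0,0,0],"angular": [0,0,1.04]}
    - {"fingers": 1,"xyz": [0,0,0],"angular": [0,0,1.16]}
    - {"fingers": 1,"xyz": [0,0,0],"angular": [0,0,1.257]}
    - {"fingers": 1,"xyz": [0,0,0],"angular": [0,0,1.257]}
    - {"fingers": 1,"xyz": [0,0,0],"angular": [0,0,1.257]}

```text
clock: 5.4
position: [0.5835, 0.0454, 0.1545]
ee_rot: [1.59, 2.709, 0.001]
force: [1.3, 1.9, -0.9]
width: 0.595
```

Run:
```python
from h import *
s=arm.observe();print(s['clock'],s['joints'],s['position'],s['force'],s['ft_torque'],s['width'])
R=Ro.from_rotvec(s['ee_rot']).as_matrix();print(np.degrees(np.arctan2(R[1,1],R[0,1])))
save('scene','s2.png',(195,130,300,250),5)
```

```text
5.4 [-0.57040298  0.46748515  0.57216072  1.78580957 -0.2995073   0.97539885
  0.63222203] [0.58349192 0.04543266 0.1545487 ] [ 1.30249605  1.92200939 -0.89573219] [ 0.31263437 -0.21095189  0.0583858 ] 0.5952444875843343
29.189230718893956
```

View pics/s2.png

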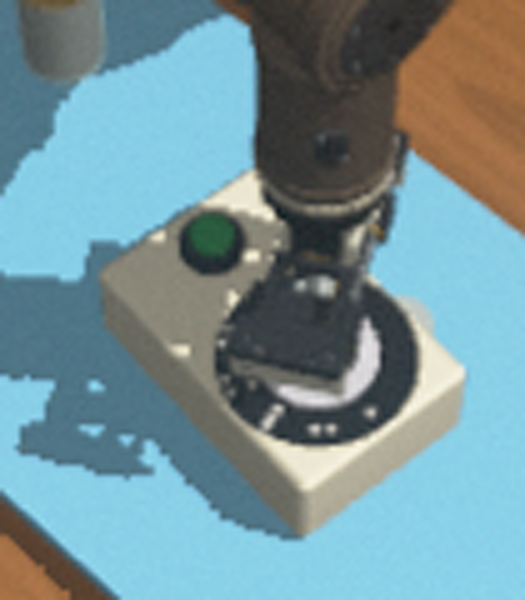

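The gripper hides the pointer, and the jaw has turned the full 72°. I'll release, rise and check.

Call:
jog_arm:
  moves:
    - {"fingers": -1,"xyz": [0,0,0],"angular": [0,0,0]}
    - {"fingers": -1,"xyz": [0,0,0],"angular": [0,0,0]}
    - {"fingers": -1,"xyz": [0,0,0],"angular": [0,0,0]}
    - {"fingers": -1,"xyz": [0,0,0],"angular": [0,0,0]}
    - {"fingers": -1,"xyz": [0,0,-2],"angular": [0,0,0]}
    - {"fingers": -1,"xyz": [0,0,-6],"angular": [0,0,0]}
    - {"fingers": -1,"xyz": [0,0,-11],"angular": [0,0,0]}
    - {"fingers": -1,"xyz": [0,0,-14.5],"angular": [0,0,0]}
    - {"fingers": -1,"xyz": [0,0,-14.5],"angular": [0,0,0]}
    - {"fingers": -1,"xyz": [0,0,-14.5],"angular": [0,0,0]}

```text
clock: 6.7
position: [0.5829, 0.0452, 0.2988]
ee_rot: [-1.593, -2.707, 0.001]
force: [0.1, -0.8, -0.5]
width: 0.999
```

Run:
```python
from h import *
s=arm.observe();print(s['clock'],s['position'],s['force'],s['width'])
im=save('scene','s3.png',(205,150,300,250),5)
f=im.astype(int);R,G,B=f[...,0],f[...,1],f[...,2]
m=np.zeros(R.shape,bool);m[175:235,230:290]=1
v,u=np.nonzero((R>G*1.8)&(R>B*1.8)&(R>80)&m);print(np.c_[u,v].tolist())
C=np.array([.5835,.0455]);th=np.radians(-6.6)
for k in range(1,7):
    a=th+np.pi/2-np.radians(36)*(k-1); print(k,proj('scene',[[*(C+.043*np.array([np.cos(a),np.sin(a)])),.133],[*(C+.029*np.array([np.cos(a),np.sin(a)])),.14]]).round(1).tolist())
delta([.5705,-.0685,.22],83.4)
```

```text
6.7 [0.58289182 0.04522156 0.29875726] [ 0.07448585 -0.79006627 -0.47030341] 0.999176749060552
[[250, 193], [251, 193], [246, 197], [247, 197], [248, 197], [247, 198], [248, 198], [249, 198]]
1 [[266.3, 207.8], [263.7, 204.0]]
2 [[259.0, 210.3], [258.8, 205.6]]
3 [[251.4, 208.6], [253.6, 204.5]]
4 [[246.4, 203.3], [250.2, 201.0]]
5 [[245.9, 196.6], [249.9, 196.5]]
6 [[250.1, 191.1], [252.7, 192.7]]
shift cm [-9.35 -6.57  7.84] turn [-0.001 -0.001 -0.949]
```

View pics/s3.png

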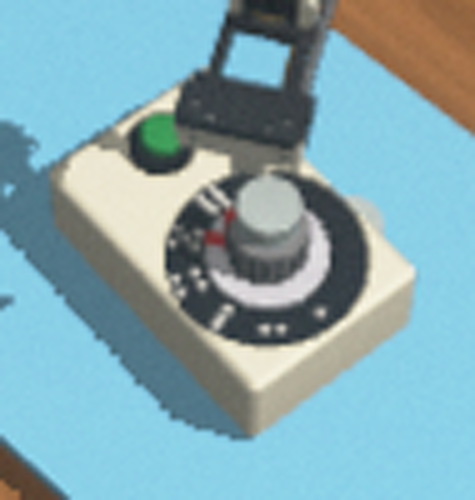

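The red tip is at px (247,197) and the prediction for setting 5 is (246,197), so the pointer rests at the five-dot mark. Closed, the fingers may be wider than the button, so I'll press with one open finger. The other finger will hang off the mill's -y end.

Run:
```python
from h import *
delta([.5644,-.1211,.20],83.4)
p=ray('top',[[364,224]],.15);print(p)
```

```text
shift cm [-13.66  -9.65   9.84] turn [-0.001 -0.001 -0.949]
[[ 0.47780314 -0.32508536  0.15      ]]
```

Call:
jog_arm:
  moves:
    - {"fingers": -1,"xyz": [-4,-3,0],"angular": [0,0,-0.15]}
    - {"fingers": -1,"xyz": [-8,-6,0],"angular": [0,0,-0.3]}
    - {"fingers": -1,"xyz": [-12,-8.5,0],"angular": [0,0,-0.45]}
    - {"fingers": -1,"xyz": [-13.7,-9.7,0],"angular": [0,0,-0.6]}
    - {"fingers": -1,"xyz": [-13.7,-9.7,0],"angular": [0,0,-0.75]}
    - {"fingers": -1,"xyz": [-13.7,-9.7,0],"angular": [0,0,-0.95]}
    - {"fingers": -1,"xyz": [-13.7,-9.7,4],"angular": [0,0,-0.95]}
    - {"fingers": -1,"xyz": [-13.7,-9.7,8],"angular": [0,0,-0.95]}
    - {"fingers": -1,"xyz": [-13.7,-9.7,10.8],"angular": [0,0,-0.95]}
    - {"fingers": -1,"xyz": [-13.7,-9.7,10.8],"angular": [0,0,-0.95]}
    - {"fingers": -1,"xyz": [-13.7,-9.7,10.8],"angular": [0,0,-0.95]}
    - {"fingers": -1,"xyz": [-13.7,-9.7,10.8],"angular": [0,0,-0.95]}

```text
clock: 8.25
position: [0.5658, -0.122, 0.1927]
ee_rot: [0.179, 3.135, -0.0]
force: [-0.4, 0.5, 0.1]
width: 0.997
```

Run:
```python
from h import *
s=arm.observe();print(s['clock'],s['position'],s['force'],s['width'])
delta([.5644,-.1211,.162],83.4)
save('scene','s4.png',(190,110,300,230),5)
```

```text
8.25 [ 0.56580301 -0.12196743  0.19273102] [-0.37211872  0.48654802  0.1001555 ] 0.9968566137209842
shift cm [0.16 0.07 3.07] turn [0.    0.002 0.001]
```

View pics/s4.png

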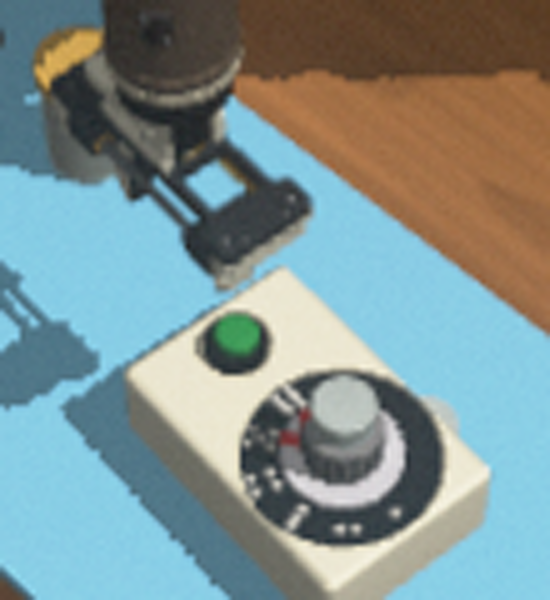

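Run:
```python
from h import *
s=arm.observe();R=Ro.from_rotvec(s['ee_rot'])
for y in(.046,.053,.065):print(y,(proj('scene',s['position']+R.apply([0,y,.017]))-[190,110])*5,(proj('scene',s['position']+R.apply([0,-y,.017]))-[190,110])*5)
```

```text
0.046 [[225.5001076  298.40718709]] [[144.08595598 215.63390465]]
0.053 [[231.85683424 304.87052072]] [[138.05101329 209.49867723]]
0.065 [[242.80830499 316.0058209 ]] [[127.75701905 199.03377217]]
```

The fingertip appears at about (230,285), near where the model puts it and lined up with the button at (238,337). I'll press in stages.

Call:
jog_arm:
  moves:
    - {"fingers": -1,"xyz": [0.1,0.2,1.5],"angular": [0,0,0]}
    - {"fingers": -1,"xyz": [0.1,0.2,2.8],"angular": [0,0,0]}
    - {"fingers": -1,"xyz": [0.1,0.2,3.2],"angular": [0,0,0]}
    - {"fingers": -1,"xyz": [0.1,0.2,3.5],"angular": [0,0,0]}
    - {"fingers": -1,"xyz": [0.1,0.2,3.7],"angular": [0,0,0]}
    - {"fingers": -1,"xyz": [0.1,0.2,3.7],"angular": [0,0,0]}
    - {"fingers": -1,"xyz": [0.1,0.2,3.7],"angular": [0,0,0]}

```text
clock: 9.18
position: [0.5645, -0.1197, 0.1548]
ee_rot: [0.179, 3.136, 0.0]
force: [1.0, -0.8, -0.3]
width: 0.998
```

Run:
```python
from h import *
s=arm.observe();print(s['position'],s['force'],s['ft_torque'],s['joint_efforts'])
save('scene','s5.png',(200,130,290,220),6)
```

```text
[ 0.56445112 -0.11971411  0.15476353] [ 0.961597   -0.78471747 -0.33822007] [-0.0425025  -0.00013967  0.01022003] [ 4.02912061e-03 -5.89711547e+01  6.70085639e+00 -2.75910419e+01
  5.57160680e-02  7.10329902e-02  7.45707912e-04]
```

View pics/s5.png

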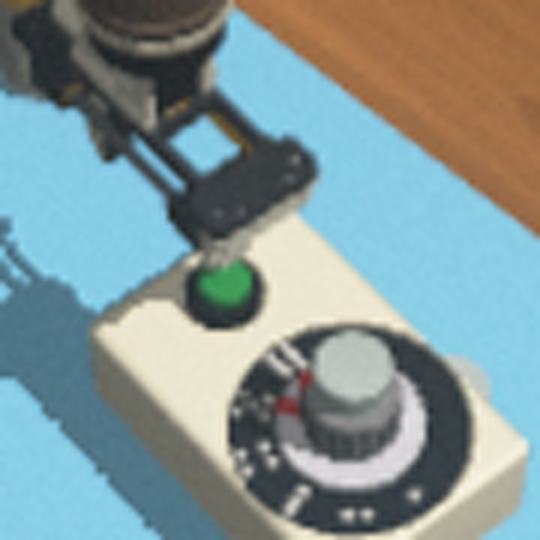

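Run:
```python
from h import *
for z in(.138,.145,.15):print(z,ray('scene',[[200+225/6,130+258/6]],z),ray('scene',[[200+225/6,130+283/6]],z))
a=save('top','t5.png',(220,150,320,240),6)
s=arm.observe();R=Ro.from_rotvec(s['ee_rot'])
for y in(.046,.056,.065):print(y,(proj('top',s['position']+R.apply([0,y,.017]))-[220,150])*6,proj('scene',s['position']+R.apply([0,y,.017]))*6-[1200,780])
```

```text
0.138 [[ 0.55735028 -0.0791561   0.138     ]] [[ 0.56990791 -0.06673662  0.138     ]]
0.145 [[ 0.56064478 -0.0757046   0.145     ]] [[ 0.57313819 -0.06334862  0.145     ]]
0.15 [[ 0.56299799 -0.07323923  0.15      ]] [[ 0.57544554 -0.06092862  0.15      ]]
0.046 [[356.66877319 259.12902922]] [[216.5098752  275.81778435]]
0.056 [[336.76714459 256.58610193]] [[227.22149966 286.79037223]]
0.065 [[318.85230483 254.29809374]] [[236.90873905 296.71359594]]
```

View pics/t5.png

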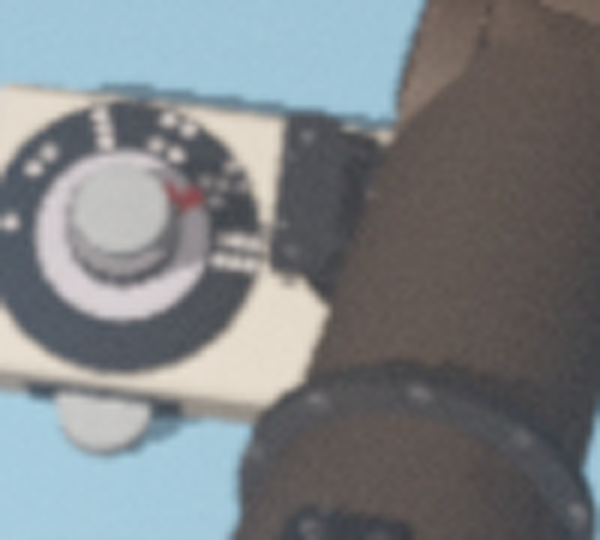

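No force yet, but TCP z is 155 mm, which should be about 5 mm into the travel. In the top view the pointer clearly stands at five dots. I'll go down in small steps and watch the force.

Call:
jog_arm:
  moves:
    - {"fingers": -1,"xyz": [0,0,0.2],"angular": [0,0,0]}
    - {"fingers": -1,"xyz": [0,0,0.2],"angular": [0,0,0]}
    - {"fingers": -1,"xyz": [0,0,0.2],"angular": [0,0,0]}

```text
clock: 9.65
position: [0.5643, -0.1197, 0.1525]
ee_rot: [-0.179, -3.136, -0.0]
force: [-0.1, -0.4, 0.3]
width: 0.998
```

Call:
jog_arm:
  moves:
    - {"fingers": -1,"xyz": [0,0,0.2],"angular": [0,0,0]}
    - {"fingers": -1,"xyz": [0,0,0.2],"angular": [0,0,0]}

```text
clock: 9.9
position: [0.5642, -0.1196, 0.1503]
ee_rot: [-0.179, -3.136, -0.0]
force: [-0.3, -0.9, 0.1]
width: 0.999
```

Run:
```python
from h import *
s=arm.observe();print(s['position'],s['force'],s['ft_torque'])
save('scene','s6.png',(210,140,275,205),9)
R=Ro.from_rotvec(s['ee_rot'])
for y in(.046,.056,.065):
  for x in(-.0095,.0095): print(x,y,proj('scene',s['position']+R.apply([x,y,.017]))*9-[1890,1260])
print('button',proj('scene',[[.5705,-.0685,.143],[.5705,-.0685,.137]])*9-[1890,1260])
```

```text
[ 0.56417697 -0.11959944  0.15032757] [-0.2520625  -0.91423057  0.10658657] [ 0.02198713 -0.02633189  0.02768573]
-0.0095 0.046 [[216.63782362 342.66346912]]
0.0095 0.046 [[254.55606496 316.95937842]]
-0.0095 0.056 [[232.65526789 359.1646867 ]]
0.0095 0.056 [[270.60652025 333.3315118 ]]
-0.0095 0.065 [[247.14097794 374.08767613]]
0.0095 0.065 [[285.12155457 348.13755927]]
button [[242.94831025 325.64082306]
 [243.26466184 334.22319932]]
```

View pics/s6.png

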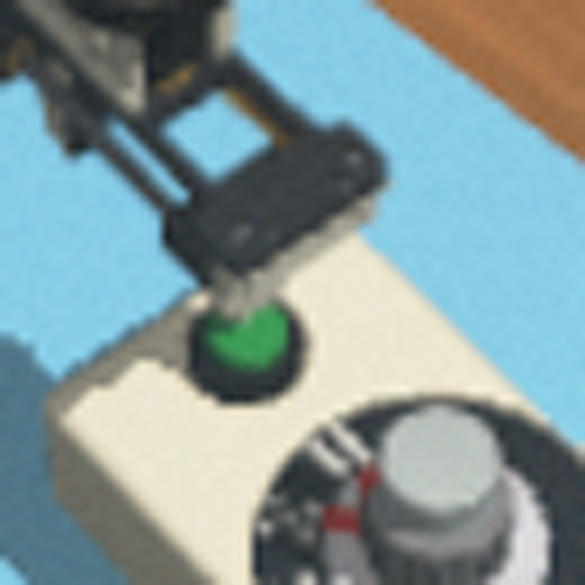

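The finger is lined up but still hovers above the button: its tip shows about 15 mm higher than nominal. No contact fits that, so I'll keep going down in small steps.

Call:
jog_arm:
  moves:
    - {"fingers": -1,"xyz": [0,0,0.2],"angular": [0,0,0]}
    - {"fingers": -1,"xyz": [0,0,0.4],"angular": [0,0,0]}
    - {"fingers": -1,"xyz": [0,0,0.4],"angular": [0,0,0]}

```text
clock: 10.32
position: [0.5642, -0.1196, 0.1463]
ee_rot: [-0.179, -3.136, -0.0]
force: [-0.5, 0.8, 0.9]
width: 0.997
```

Call:
jog_arm:
  moves:
    - {"fingers": -1,"xyz": [0,0,0.2],"angular": [0,0,0]}
    - {"fingers": -1,"xyz": [0,0,0.2],"angular": [0,0,0]}
    - {"fingers": -1,"xyz": [0,0,0.2],"angular": [0,0,0]}

```text
clock: 10.7
position: [0.5643, -0.1197, 0.1445]
ee_rot: [0.179, 3.137, 0.0]
force: [-0.2, -0.0, 0.2]
width: 1.003
```

Call:
jog_arm:
  moves:
    - {"fingers": -1,"xyz": [0,0,0.15],"angular": [0,0,0]}
    - {"fingers": -1,"xyz": [0,0,0.15],"angular": [0,0,0]}
    - {"fingers": -1,"xyz": [0,0,0.15],"angular": [0,0,0]}

```text
clock: 11.08
position: [0.5643, -0.1197, 0.143]
ee_rot: [-0.179, -3.136, -0.0]
force: [-0.2, -0.3, -0.2]
width: 1.003
```

Call:
jog_arm:
  moves:
    - {"fingers": -1,"xyz": [0,0,0.15],"angular": [0,0,0]}
    - {"fingers": -1,"xyz": [0,0,0.15],"angular": [0,0,0]}
    - {"fingers": -1,"xyz": [0,0,0.15],"angular": [0,0,0]}

```text
clock: 11.45
position: [0.5643, -0.1197, 0.1415]
ee_rot: [0.179, 3.136, -0.0]
force: [1.6, 0.1, 0.1]
width: 0.999
```

Run:
```python
from h import *
s=arm.observe();print(s['position'],s['force'],s['ft_torque'])
im=save('scene','s7.png',(210,140,275,205),9)
f=im.astype(int);R,G,B=f[...,0],f[...,1],f[...,2]
v,u=np.nonzero(((G>R*1.5)&(G>B*1.3)&(G>50))[155:200,220:260]);print(len(u),u.mean()+220,v.mean()+155,v.min()+155,v.max()+155)
```

```text
[ 0.56428869 -0.11969209  0.14152985] [1.62416808 0.0815476  0.07401872] [-0.00020608  0.02520863  0.02465989]
36 237.47222222222223 177.77777777777777 175 180
```

View pics/s7.png

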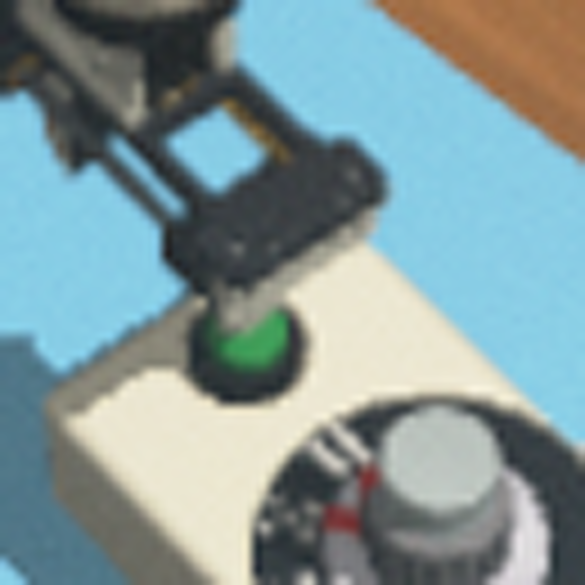

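No more viewing: I've used 12 pictures, so numbers only from here. The two-bar links in the picture mean the tips retract when the jaws are open, which explains the offset. I'll keep stepping down until the force rises.

Call:
jog_arm:
  moves:
    - {"fingers": -1,"xyz": [0,0,0.15],"angular": [0,0,0]}
    - {"fingers": -1,"xyz": [0,0,0.15],"angular": [0,0,0]}
    - {"fingers": -1,"xyz": [0,0,0.15],"angular": [0,0,0]}

```text
clock: 11.88
position: [0.5643, -0.1197, 0.14]
ee_rot: [-0.179, -3.136, -0.0]
force: [0.2, -0.1, -0.2]
width: 0.998
```

Call:
jog_arm:
  moves:
    - {"fingers": -1,"xyz": [0,0,0.15],"angular": [0,0,0]}
    - {"fingers": -1,"xyz": [0,0,0.15],"angular": [0,0,0]}
    - {"fingers": -1,"xyz": [0,0,0.15],"angular": [0,0,0]}

```text
clock: 12.25
position: [0.5643, -0.1197, 0.1385]
ee_rot: [-0.179, -3.136, -0.0]
force: [-0.8, -0.6, 0.1]
width: 1.002
```

Call:
jog_arm:
  moves:
    - {"fingers": -1,"xyz": [0,0,0.15],"angular": [0,0,0]}
    - {"fingers": -1,"xyz": [0,0,0.15],"angular": [0,0,0]}
    - {"fingers": -1,"xyz": [0,0,0.15],"angular": [0,0,0]}

```text
clock: 12.62
position: [0.5644, -0.1197, 0.1371]
ee_rot: [0.179, 3.136, 0.0]
force: [0.4, -0.2, 2.3]
width: 0.996
```

Contact at z ≈ 137.5 mm, with 2.3 N. I'll press through the travel.

Call:
jog_arm:
  moves:
    - {"fingers": -1,"xyz": [0,0,0.2],"angular": [0,0,0]}
    - {"fingers": -1,"xyz": [0,0,0.2],"angular": [0,0,0]}
    - {"fingers": -1,"xyz": [0,0,0.2],"angular": [0,0,0]}

```text
clock: 13.0
position: [0.5644, -0.1197, 0.1351]
ee_rot: [0.179, 3.136, 0.0]
force: [-0.1, 0.1, 2.6]
width: 0.999
```

Call:
jog_arm:
  moves:
    - {"fingers": -1,"xyz": [0,0,0.2],"angular": [0,0,0]}
    - {"fingers": -1,"xyz": [0,0,0.2],"angular": [0,0,0]}
    - {"fingers": -1,"xyz": [0,0,0.2],"angular": [0,0,0]}

```text
clock: 13.38
position: [0.5644, -0.1197, 0.1331]
ee_rot: [0.179, 3.136, 0.0]
force: [-0.4, 0.2, 4.5]
width: 0.997
```

Call:
jog_arm:
  moves:
    - {"fingers": -1,"xyz": [0,0,0.15],"angular": [0,0,0]}
    - {"fingers": -1,"xyz": [0,0,0.15],"angular": [0,0,0]}
    - {"fingers": -1,"xyz": [0,0,0.15],"angular": [0,0,0]}

```text
clock: 13.75
position: [0.5644, -0.1197, 0.132]
ee_rot: [0.179, 3.136, 0.0]
force: [-1.2, -0.2, 10.0]
width: 1.002
```

Run:
```python
from h import *
s=arm.observe();print(s['position'],s['force'],s['ft_torque'],s['width'])
```

```text
[ 0.56442251 -0.11972051  0.13199894] [-1.19010663 -0.20090374 10.00517411] [0.47704665 0.37407574 0.08238006] 1.0022865953711386
```

The force rose along the spring to about 5 N and then jumped to 10 N, so it has bottomed out. I'll push a touch further, then lift off.

Call:
jog_arm:
  moves:
    - {"fingers": -1,"xyz": [0,0,0.05],"angular": [0,0,0]}
    - {"fingers": -1,"xyz": [0,0,0.05],"angular": [0,0,0]}
    - {"fingers": -1,"xyz": [0,0,0.05],"angular": [0,0,0]}

```text
clock: 14.12
position: [0.5645, -0.1197, 0.1319]
ee_rot: [0.179, 3.136, 0.001]
force: [-3.6, -0.0, 12.7]
width: 1.003
```

Call:
jog_arm:
  moves:
    - {"fingers": -1,"xyz": [0,0,-1],"angular": [0,0,0]}
    - {"fingers": -1,"xyz": [0,0,-4],"angular": [0,0,0]}
    - {"fingers": -1,"xyz": [0,0,-9],"angular": [0,0,0]}
    - {"fingers": -1,"xyz": [0,0,-14],"angular": [0,0,0]}
    - {"fingers": -1,"xyz": [0,0,-18],"angular": [0,0,0]}
    - {"fingers": -1,"xyz": [0,0,-18],"angular": [0,0,0]}
    - {"fingers": -1,"xyz": [0,0,-18],"angular": [0,0,0]}

```text
clock: 15.0
position: [0.5637, -0.1194, 0.3101]
ee_rot: [-0.178, -3.135, -0.0]
force: [-0.5, -0.4, -0.3]
width: 0.998
```

Run:
```python
from h import *
s=arm.observe();print(s['clock'],s['position'],s['force'])
im=imaging.get_image('scene');old=cv2.imread('pics/s0.png')[:,:,::-1]
for f in(old,im):
    f=f.astype(int);R,G,B=f[...,0],f[...,1],f[...,2]
    v,u=np.nonzero(((G>R*1.5)&(G>B*1.3)&(G>50))[155:200,220:260]);print('green',len(u),u.mean()+220,v.mean()+155)
    v,u=np.nonzero(((R>G*1.8)&(R>B*1.8)&(R>80))[175:235,230:290]);print('red',np.c_[u+230,v+175].tolist())
d=np.abs(im.astype(int)-old).max(2)
for n,(a,b,c,e) in dict(dabba=(350,245,410,300),tongs=(295,222,345,270),jar=(194,113,218,148),box=(158,102,192,136)).items():print(n,(d[b:e,a:c]>60).sum())
```

```text
15.0 [ 0.56374726 -0.11941318  0.31011805] [-0.48030479 -0.44168961 -0.27735345]
green 59 237.0677966101695 176.47457627118644
red [[253, 199], [254, 199], [255, 199], [253, 200], [254, 200], [255, 200], [253, 201], [254, 201], [255, 201], [253, 202], [253, 203], [253, 204], [254, 204], [252, 206], [253, 206], [254, 206], [252, 207], [253, 207], [251, 208], [252, 208], [253, 208], [251, 209], [252, 209]]
green 60 237.0 176.5
red [[250, 193], [247, 197], [248, 197], [247, 198], [248, 198], [249, 198]]
dabba 16
tongs 10
jar 174
box 435
```

The button is back up, the pointer is still at 5, and nothing is touching. The arm never came within about 70 mm of the jar, and the box is farther off, so the picture change there is most likely arm shadow. Handing in.

```bash
python3 -c "
from cell import job;print(job.sign_off())"
```

```text
the job is handed in; nothing more can be done
None
```

I turned the grind collar 72° clockwise, from setting 3 to setting 5, then pressed the green start button fully down and let it go. I handed the job in at about 15 s; sign-off gave no verdict.

- **Pointer:** before the press, the scene and top pictures both showed the red pointer at the five dots. After the press its red pixels were in the same place, within 1–2 px of where setting 5 should appear.
- **Button:** the force rose along the spring from about 2.3 N to 4.5 N. It then jumped to 10–12.7 N with no further travel, so the button reached the bottom. Afterwards its green top was back at its starting pixel position and the force read about zero.
- **Fingertip height (disagreed):** with the gripper open, the fingertip was about 10 mm higher than the stated 17 mm ahead of the TCP. I found the button by stepping down until the force rose.
- **Other objects:** the dabba and tongs showed almost no change in the pictures. The areas around the clove jar and wooden box did change (174 and 435 pixels). I put that down to the arm's shadow or the arm blocking the view, since it never came within about 70 mm of the jar, and the box is farther off. I did not confirm it with another picture.

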